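# Unclip the tan insole stack

### The arm

A 6-joint arm with a two-finger parallel gripper is mounted at the origin on the work surface. World frame = base frame: x ahead of the robot, y to its left, z up, the work surface at z = 0. Lengths are in m, angles in rad, forces in N, time in s.
With the tool pointing down it reaches from about 0.35 to 0.925 m from the base axis. Payload 6.4 kg.
Tool frame: the origin (TCP) lies on the front face of the gripper's body, between the roots of the fingers; the fingertips stand 97 mm ahead of it and the grasp point (between the pads) lies 78 mm ahead of it (grasp_offset is the distance from the TCP to the grasp point, in m); z points along the fingers, y is the line along which they close (so a half turn about z gives the same grasp; the last joint's range is limited). The gripper opens to 94 mm and grips with 3 to 60 N. Pads are 16 mm wide; open, the fingers measure 119 mm over their backs; the gripper's body (75 mm by 177 mm) begins 78 mm behind the grasp point.
Start: joints at [1.114, 0.245, 1.558, -0, 1.339, -0.174], TCP at [0.181, 0.624, 0.303] pointing down, gripper open.
Joint ranges: [-3.13, 3.13], [-1.02, 2.26], [0.13, 2.54], [-0.95, 4.09], [0.21, 2.88], [-2.74, 2.74]. Speed limits (rad/s): [2.57, 2.57, 3.14, 3.14, 3.14, 3.14].

### API

Orientations are given as a unit quaternion [x, y, z, w].
In Python, from workcell import * gives the robot as it stands.
- The arm moves only by the shell command python3 -m creep 'ROWS' [FORCE]. ROWS is JSON, a list that holds one entry, the list of rows, each a list of 7 numbers: the shift along the world's x, y, z each as a share of 25 cm, from -1 to 1, then the turn, a rotation vector about the world's x, y, z each as a share of 90 degrees, from -1 to 1, then the opening in per cent of the stroke, from 0 (shut) to 100 (fully open). A call has 1 to 12 rows; each row is the pose to reach, as a shift and turn from the pose commanded when the call began; what a row does not reach only later rows make up. A row lasts 1/12 s, in which the tool goes at most 41.7 mm and 7.16 degrees, less where a joint would pass 70% of its speed; a pose out of reach is approached as far as the arm can. A call with a number of a shift or a turn outside -1 to 1 is refused whole. A call with a gripper value outside its range is refused whole. The fingers move at their own pace and stop on an object; FORCE is the grip in N (left out, the last holds). Time passes only in rows, so rows that repeat a pose let the fingers close. It gives the time, the measured TCP pose, the force, the opening and the grip force at its end, in the units of the state.
- read_state(): the state, without advancing time (a new reading comes with each control period).
- get_image(name): name is "side" or "top"; returns the picture (420x560x3 uint8, red, green, blue); there is no depth.
- get_calibration(name): a dict with "intrinsics" (3x3 intrinsics, pixels), "cam_to_world" (4x4, takes a point from camera to world coordinates). Camera axes: x right, y down, z forward; pixel columns grow to the right and rows downward; lengths in m; the calibration is good to about 2 mm. A picture is of the moment at which its call begins. get_calibration takes no time and is no camera call.
- finish_job(): hands the job in; it is judged then, once.
Trained networks look in the newest picture that a camera, given by its name, has taken for a name from the list of things; names that differ only in an ending like _2 or _b are one class to them, and where a whole thing is asked for, a point or a joint stands for the part that bears it (a point fixed in the world has none). Each returns a list of dicts, best first, with "conf" (0 to 1); they miss things now and then, are a little off and sometimes report something else, mostly with a low value. They report only what shows in the picture. A call takes as long as a camera call. They do not tell look-alikes from the thing itself.
- outline_of(camera, thing): "pixels" (420x560 bool, what is visible of it) and "pixel" ([column, row] in pixels, amid what is visible of it).
The state is a dict: "clock": time; "joint_positions": joint angles; "qd": joint speeds; "tau": joint torques, N m; "eef_pos": TCP position; "ee_rot": TCP orientation; "ft_force": force on the tool from outside, world axes, zero at the start; "ft_torque": the same for the moment, N m; "grip_width": finger opening in m; "finger_force": force on a finger pad.
Only numpy, scipy, OpenCV 4.12 (cv2) and the standard library are available. Lean on these libraries where they do the work, as an engineer would, in place of code of your own. Each camera call takes 0.05 s, during which the arm holds its last target. There are 200 camera calls.

### The job

I need tan insoles next: pull the spring clip sideways out of the pin on the tan insole stack and put it flat inside the blue parts tray. Leave the clip of the black stack where it is.

Things in the scene. Friction and masses are not known exactly. Their poses are not given: they have to be found in the camera images.
- tan_clip: Clip in the tan stack's pin, 6 mm wire, loose sliding fit. Origin: its underside, below the loop's centre; z up; x along the legs. Pull it out along -x, 60 mm or more. Upright red loop (grip here): x -19 to 19, y 0 to 12, z 0 to 38 mm. Two steel legs flat on the plate: straight one on y = 0, through the pin, to x = 80; bowed one outside the pin, to x = 75, y = 29 mm.
- tan_stack: Tan insoles, 250 x 83 mm, fixed on a 280 x 110 mm board. On top a dark steel plate, upper face 74 mm above bench; through it an 18 mm steel pin, top at 99 mm, with a 9 mm square cross hole just above the plate, along x. Origin: pin axis, bench height; x to the toe, z up. Clip loop 47 mm from pin axis, on the heel side (-x). The black stack differs only in colour.
- black_clip: An identical clip in the pin of the black insole stack: leave it alone. Origin and axes as for tan_clip.
- tray: Open blue tray, loose, 600 g, 200 mm (its x) by 170 mm (its y), 32 mm high, walls and floor 4 mm thick. Origin: centre of its underside; z up.
There are look-alikes about, which are no part of the job. What is shaped like the tan_clip but green is not meant.

How it is judged:
On the way:
1. the tan stack's clip is out of its pin (horizontal distance between tan_clip and tan_stack above 0.1 m), for 0.1 s.
At the end, for the whole second after the job is handed in: The tan stack's clip rests inside the level tray, its origin within the walls and less than 35 mm above the tray's underside, its legs level within 20 degrees (not propped on the rim); the black stack's clip is within 12 mm of where it was (x of tan_clip in the frame of tray between -0.088 and 0.088 m and y of tan_clip in the frame of tray between -0.073 and 0.073 m and z of tan_clip in the frame of tray between -0.002 and 0.035 m and angle between tan_clip's own x axis and vertical between 1.22 and 1.92 rad and linear speed of tan_clip below 0.02 m/s and angle between tray's own z axis and vertical below 0.1 rad and distance of black_clip from where it was at the start of the episode below 0.012 m); the robot touches nothing.
It fails at once if the black stack's clip is moved more than 12 mm (distance of black_clip from where it was at the start of the episode above 0.012 m).
It also fails if it takes over 37 s, if anything falls off the work surface, if the arm or the gripper's body presses on something with over 40 N, if the wrist force passes 120 N, or if a joint passes its speed limit or range.

## Working session

There is one attempt and no reset: what is moved stays moved. The work goes in short steps, Python scripts to look and compute and a shell command to move; the robot and the scene stay as the last step left them, time stands still between calls to the robot, and variables do not carry over. Pictures are saved under pics/ and viewed, at most 10 in all, crops included, and the job is handed in when it is done.

```bash
mkdir -p pics; cat > h.py <<'E'
from workcell import *
import numpy as np, cv2
def save(n,img): cv2.imwrite('pics/'+n+'.png',cv2.cvtColor(img,cv2.COLOR_RGB2BGR))
def ray(cam,px,z):
    c=get_calibration(cam);K=np.array(c['intrinsics']);T=np.array(c['cam_to_world'])
    d=T[:3,:3]@np.linalg.solve(K,[px[0],px[1],1]);o=T[:3,3]
    return o+d*(z-o[2])/d[2]
def proj(cam,p):
    c=get_calibration(cam);K=np.array(c['intrinsics']);T=np.array(c['cam_to_world'])
    q=K@(T[:3,:3].T@(np.array(p)-T[:3,3]));return q[:2]/q[2]
E
python3 - <<'E'
from h import *
t=get_image('top');s=get_image('side')
save('t0',t);save('s0',s)
for c in('top','side'):
    print(c,np.array(get_calibration(c)['cam_to_world']).round(3).tolist())
    for n in('tan_clip','tan_stack','tray'):
        for o in outline_of(c,n): print(c,n,round(o['conf'],2),np.round(o['pixel']),o['pixels'].sum())
s=read_state();print(s['clock'],s['eef_pos'],s['ee_rot'])
E
```

```text
top [[-0.016, -0.983, 0.182, 0.354], [-1.0, 0.016, -0.003, -0.0], [0.001, -0.182, -0.983, 0.845], [0.0, 0.0, 0.0, 1.0]]
top tan_clip 0.87 [432. 303.] 381
top tan_clip 0.56 [420. 191.] 500
top tan_stack 0.76 [408. 186.] 6809
top tray 0.59 [294. 207.] 7762
side [[0.723, -0.497, 0.479, 0.051], [-0.69, -0.531, 0.491, -0.462], [0.01, -0.686, -0.728, 0.712], [0.0, 0.0, 0.0, 1.0]]
side tan_clip 0.64 [334. 368.] 424
side tan_stack 0.94 [399. 280.] 6749
side tray 0.66 [296. 220.] 6028
0.4 [0.18134332 0.62413845 0.30249713] [ 1.40925356e-01  9.90020214e-01 -1.33821853e-04 -3.37488373e-05]
```

View pics/t0.png

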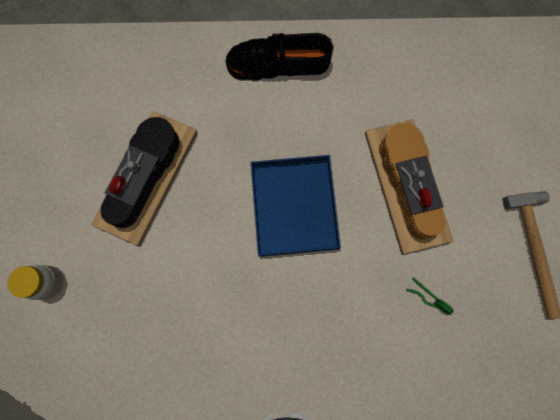

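View pics/s0.png

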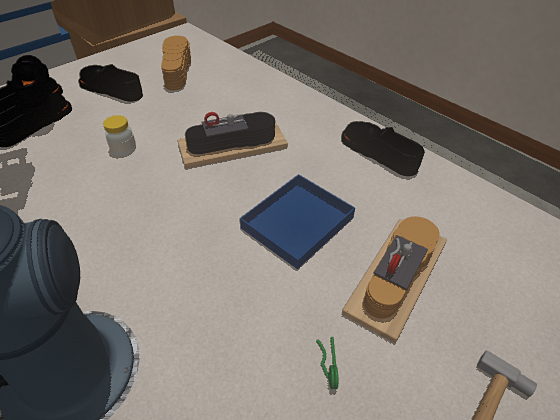

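Top view: the red loop of the tan clip is at (425,197) with legs running up to the pin at about (420,174). The tray is at about (295,207).
Candidates: the red-looped clip on the tan stack, top (425,197) / side (393,262); the red-looped clip on the black stack, top (117,185), which must be left; the loose green clip, top (440,303), a look-alike. By the description I choose the one at (425,197).

```bash
python3 - <<'E'
from h import *
t=get_image('top');s=get_image('side')
a=cv2.resize(t[110:260,350:465],None,fx=3.4,fy=3.4,interpolation=cv2.INTER_CUBIC)
b=cv2.resize(s[205:345,335:455],None,fx=3.4,fy=3.4,interpolation=cv2.INTER_CUBIC)
h=max(a.shape[0],b.shape[0])
p=lambda i:np.pad(i,((0,h-i.shape[0]),(0,0),(0,0)))
save('crop',np.hstack([p(a),p(b)]));print(a.shape)
def red(i,x0,x1,y0,y1):
    i=i.astype(int);m=(i[...,0]>90)&(i[...,1]<0.4*i[...,0])&(i[...,2]<.5*i[...,0])
    k=np.zeros_like(m);k[y0:y1,x0:x1]=1
    m&=k;ys,xs=np.nonzero(m);return np.array([xs.mean(),ys.mean()]),len(xs),cv2.minAreaRect(np.c_[xs,ys].astype(np.float32))
rt=red(t,400,450,160,230);rs=red(s,370,420,230,290);print(rt,rs)
for z in(.08,.093,.1,.112): print(z,ray('top',rt[0],z)[:2].round(4),ray('side',rs[0],z)[:2].round(4))
# board axis & tray
for n in('tan_stack','tray'):
    o=outline_of('top',n)
    if o:
        ys,xs=np.nonzero(o[0]['pixels']);z=.06 if n=='tan_stack' else .032
        P=np.array([ray('top',q,z)[:2] for q in zip(xs,ys)],np.float32)
        print(n,cv2.minAreaRect(P))
E
```

```text
(510, 391, 3)
(array([427.41666667, 194.86111111]), 36, ((427.6575622558594, 194.75341796875), (9.597373962402344, 4.915728569030762), 69.44395446777344)) (array([394.67605634, 260.04225352]), 71, ((394.2000427246094, 261.10003662109375), (5.813776969909668, 15.205260276794434), 26.56505012512207))
0.08 [ 0.5319 -0.2844] [ 0.5393 -0.2663]
0.093 [ 0.5289 -0.2795] [ 0.5293 -0.2704]
0.1 [ 0.5273 -0.2769] [ 0.5239 -0.2725]
0.112 [ 0.5245 -0.2725] [ 0.5146 -0.2763]Traceback (most recent call last):
  File "<stdin>", line 19, in <module>
  File "h.py", line 5, in ray
    c=get_calibration(cam);K=np.array(c['intrinsics']);T=np.array(c['cam_to_world'])
ValueError: time passes only in moves, steps and waits
```

View pics/crop.png

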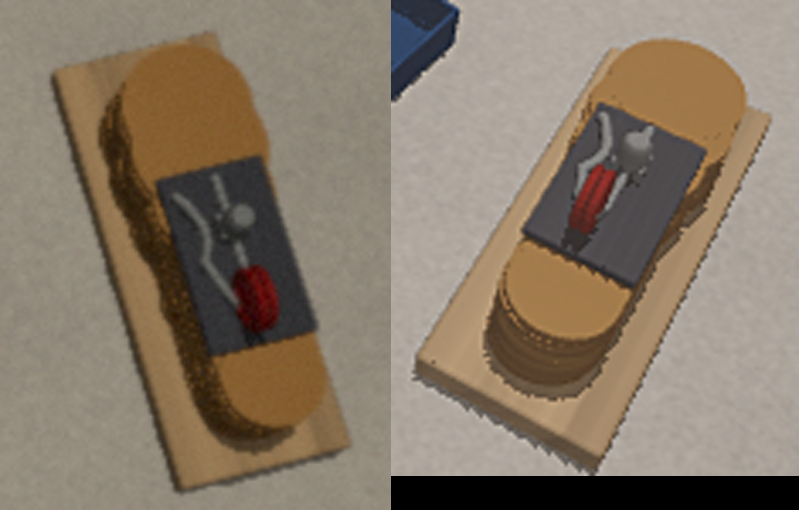

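The crop confirms the choice: the tan stack's red loop is at top px (425,198), the pin head at (420,175), and the bowed leg lies on the left (+y) side.

```bash
sed -i 's/^import numpy/import functools\nget_calibration=functools.lru_cache(None)(get_calibration)\nimport numpy/' h.py; python3 - <<'E'
from h import *
C=lambda x,y:(x/3.4+350,y/3.4+110)
R=lambda q,z:ray('top',q,z)[:2]
for z in (.01,.02):
  a,b,c,d=[R(C(*q),z) for q in((55,72),(182,490),(350,445),(215,33))]
  v=a-b;print('board len',np.linalg.norm(v),np.linalg.norm(b-c),np.degrees(np.arctan2(v[1],v[0])))
pl=[R(C(*q),.074) for q in((158,181),(213,354),(316,327),(263,155))]
v=pl[0]-pl[1];w=pl[3]-pl[2];print('plate',[np.degrees(np.arctan2(u[1],u[0])) for u in(v,w)],np.mean(pl,0))
pin=R(C(238,218),.099);loop=R(C(257,299),.093);print('pin',pin,'loop',loop,np.linalg.norm(pin-loop))
D=lambda x,y:((x-391)/3.4+335,y/3.4+205)
print('side pin',ray('side',D(634,145),.099)[:2],'loop',ray('side',D(592,200),.093)[:2])
a=np.arctan2(*(v+w)[::-1]);x=np.array([np.cos(a),np.sin(a)]);y=np.array([-x[1],x[0]])
print('pred loop ctr',pin-.047*x+.006*y)
T=[R(q,.032) for q in((251,160),(330,155),(340,248),(260,257))];print('tray',np.mean(T,0),T)
s=read_state();print(s['clock'])
E
```

```text
board len 0.279110075622211 0.10859736555771905 13.101984396530085
board len 0.2757667514477995 0.10729653040607827 13.101984396530074
plate [np.float64(13.328881798249345), np.float64(12.005500707373027)] [ 0.55471766 -0.27316527]
pin [ 0.56879941 -0.26633615] loop [ 0.522892   -0.27552435] 0.04681787123791998
side pin [ 0.56439729 -0.27016328] loop [ 0.52147945 -0.27478223]
pred loop ctr [ 0.52162776 -0.27078981]
tray [ 0.5282127  -0.02642766] [array([0.62482134, 0.06511809]), array([ 0.63317929, -0.10250626]), array([ 0.43522366, -0.1154926 ]), array([0.41962652, 0.04717012])]
0.55
```

```bash
python3 -m creep '[[[0.6,-0.9,0,0,0,-0.42,50],[0.6,-0.9,0,0,0,-0.42,50],[0.6,-0.9,0,0,0,-0.42,50],[0.6,-0.9,0,0,0,-0.42,50],[0.6,-0.9,0,0,0,-0.42,50],[0.6,-0.9,0,0,0,-0.42,50],[0.6,-0.9,0,0,0,-0.42,50],[0.6,-0.9,0,0,0,-0.42,50]]]' 30
python3 -m creep '[[[0.4,-0.9,0,0,0,-0.42,50],[0.4,-0.9,0,0,0,-0.42,50],[0.4,-0.9,0,0,0,-0.42,50],[0.4,-0.9,0,0,0,-0.42,50],[0.4,-0.9,0,0,0,-0.42,50],[0.4,-0.9,0,0,0,-0.42,50],[0.4,-0.9,0,0,0,-0.42,50],[0.4,-0.9,0,0,0,-0.42,50]]]'
```

```text
clock: 1.22
eef_pos: [0.3333, 0.3966, 0.3029]
ee_rot: [0.456, 0.89, 0.0, 0.0]
ft_force: [-0.1, 0.3, -0.8]
grip_width: 0.0475
finger_force: 0.0
clock: 1.88
eef_pos: [0.4319, 0.1736, 0.3029]
ee_rot: [0.719, 0.695, 0.0, -0.0]
ft_force: [0.6, 0.1, 0.6]
grip_width: 0.0465
finger_force: 0.0
```

```bash
python3 -m creep '[[[0.2,-0.9,0,0,0,-0.42,50],[0.2,-0.9,0,0,0,-0.42,50],[0.2,-0.9,0,0,0,-0.42,50],[0.2,-0.9,0,0,0,-0.42,50],[0.2,-0.9,0,0,0,-0.42,50],[0.2,-0.9,0,0,0,-0.42,50],[0.2,-0.9,0,0,0,-0.42,50],[0.2,-0.9,0,0,0,-0.42,50]]]'
python3 -m creep '[[[0.16,-0.89,-0.2,0,0,-0.42,50],[0.16,-0.89,-0.2,0,0,-0.42,50],[0.16,-0.89,-0.2,0,0,-0.42,50],[0.16,-0.89,-0.2,0,0,-0.42,50],[0.16,-0.89,-0.2,0,0,-0.42,50],[0.16,-0.89,-0.2,0,0,-0.42,50],[0.16,-0.89,-0.2,0,0,-0.42,50],[0.16,-0.89,-0.2,0,0,-0.42,50],[0.16,-0.89,-0.2,0,0,-0.42,50],[0.16,-0.89,-0.2,0,0,-0.42,50]]]'
python3 - <<'E'
from h import *
t=get_image('top');s=get_image('side');st=read_state();p=st['eef_pos'];print(p,st['ee_rot'],st['joint_positions'])
q=st['ee_rot'];print(np.degrees(2*np.arctan2(q[1],q[0])))
def m(i,P):
    i=i.copy();x=P.round().astype(int);cv2.circle(i,tuple(x),1,(0,255,0),-1);return i
g=np.array(p)-[0,0,.078]
a=cv2.resize(t[110:260,350:465],None,fx=3.4,fy=3.4,interpolation=cv2.INTER_CUBIC)
b=cv2.resize(s[180:330,335:455],None,fx=3.4,fy=3.4,interpolation=cv2.INTER_CUBIC)
save('c1',np.hstack([a,b]))
E
```

```text
clock: 2.55
eef_pos: [0.4817, -0.0498, 0.3025]
ee_rot: [0.905, 0.426, -0.0, -0.001]
ft_force: [-0.2, -0.1, 0.6]
grip_width: 0.0472
finger_force: 0.0
clock: 3.38
eef_pos: [0.5219, -0.2709, 0.253]
ee_rot: [0.994, 0.111, 0.0, -0.0]
ft_force: [-0.4, -0.3, 0.2]
grip_width: 0.0472
finger_force: 0.0
[ 0.52176753 -0.2715631   0.25320478] [9.93815694e-01 1.11041642e-01 3.03328063e-04 1.67420242e-04] [-6.72565812e-01  1.51176559e-01  1.76034816e+00  2.02871012e-04
  1.22940190e+00  6.75620418e-01]
12.750731094416135
```

View pics/c1.png

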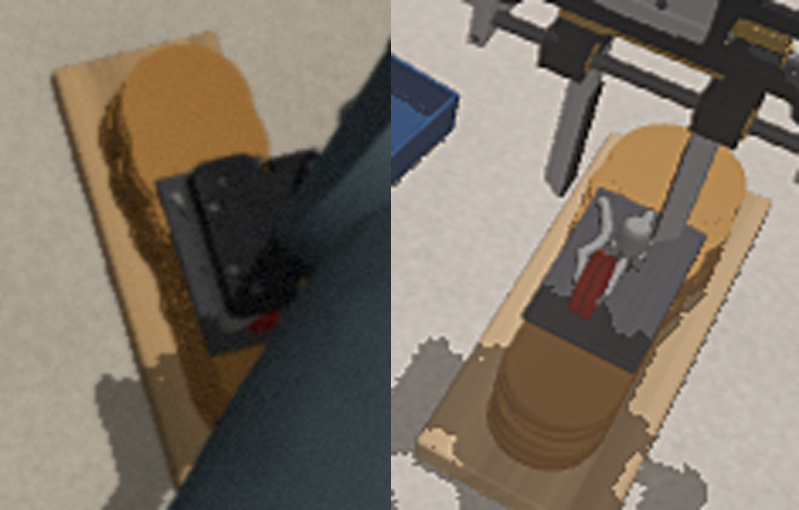

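The side view shows the fingers straddling the red loop (about (595,285) in the crop) and parallel to it. I'll descend and grip.

```bash
python3 -m creep '[[[0,-0.004,-0.15,0,0,0,50],[0,-0.004,-0.22,0,0,0,50],[0,-0.004,-0.296,0,0,0,50],[0,-0.004,-0.296,0,0,0,50],[0,-0.004,-0.296,0,0,0,50],[0,-0.004,-0.296,0,0,0,0],[0,-0.004,-0.296,0,0,0,0],[0,-0.004,-0.296,0,0,0,0],[0,-0.004,-0.296,0,0,0,0],[0,-0.004,-0.296,0,0,0,0],[0,-0.004,-0.296,0,0,0,0]]]' 25
```

```text
clock: 4.4
eef_pos: [0.5215, -0.2744, 0.1791]
ee_rot: [0.994, 0.11, 0.0, 0.0]
ft_force: [0.3, 0.7, 2.8]
grip_width: 0.0116
finger_force: 25.0
```

```bash
python3 -m creep '[[[-0.04,-0.009,0,0,0,0,0],[-0.08,-0.018,0,0,0,0,0],[-0.12,-0.027,0,0,0,0,0],[-0.16,-0.037,0,0,0,0,0],[-0.22,-0.05,0,0,0,0,0],[-0.28,-0.064,0,0,0,0,0],[-0.34,-0.078,0,0,0,0,0],[-0.4,-0.092,0,0,0,0,0],[-0.45,-0.103,0,0,0,0,0],[-0.45,-0.103,0.1,0,0,0,0],[-0.45,-0.103,0.2,0,0,0,0],[-0.45,-0.103,0.2,0,0,0,0]]]' 25
python3 - <<'E'
from h import *
s=get_image('side');save('s2',s[150:420,200:560].repeat(2,0).repeat(2,1))
E
```

```text
clock: 5.4
eef_pos: [0.4093, -0.3019, 0.233]
ee_rot: [0.994, 0.109, 0.002, 0.003]
ft_force: [0.9, -0.9, 0.6]
grip_width: 0.0117
finger_force: 25.0
```

View pics/s2.png

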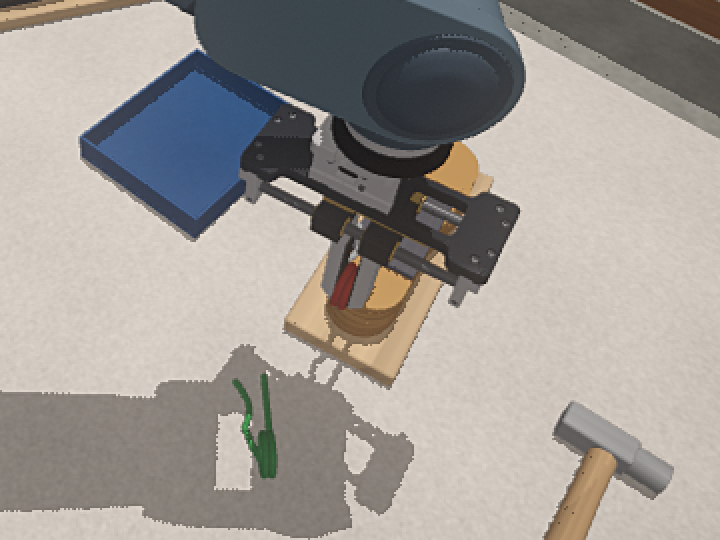

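The clip is out and held: the red loop is between the fingers at crop (345,285), and its shadow shows both legs free. Next, over to the tray.

```bash
python3 -m creep '[[[0.06,0.15,0.05,0,0,-0.04,0],[0.1,0.3,0.05,0,0,-0.09,0],[0.17,0.42,0.05,0,0,-0.09,0],[0.22,0.56,0.05,0,0,-0.09,0],[0.27,0.7,0.05,0,0,-0.09,0],[0.31,0.8,0.05,0,0,-0.09,0],[0.34,0.9,0.05,0,0,-0.09,0],[0.34,0.96,0.05,0,0,-0.09,0],[0.34,1,0.05,0,0,-0.09,0],[0.34,1,0.05,0,0,-0.09,0]]]' 25
python3 -m creep '[[[0,0.07,0,0,0,0,0],[0,0.07,-0.05,0,0,0,0],[0,0.07,-0.1,0,0,0,0],[0,0.07,-0.15,0,0,0,0],[0,0.07,-0.2,0,0,0,0],[0,0.07,-0.25,0,0,0,0],[0,0.07,-0.3,0,0,0,0],[0,0.07,-0.3,0,0,0,0],[0,0.07,-0.3,0,0,0,0]]]' 25
python3 - <<'E'
from h import *
s=get_image('side');t=get_image('top');save('s3',np.hstack([cv2.resize(x,None,fx=2,fy=2,interpolation=cv2.INTER_CUBIC) for x in(s[130:290,200:400],t[130:290,210:400])]))
E
```

```text
clock: 6.28
eef_pos: [0.4929, -0.0486, 0.2395]
ee_rot: [0.999, 0.04, -0.001, -0.001]
ft_force: [0.2, -0.5, -1.2]
grip_width: 0.0116
finger_force: 25.0
clock: 7.03
eef_pos: [0.4931, -0.0333, 0.1652]
ee_rot: [0.999, 0.039, -0.001, -0.0]
ft_force: [-0.1, -0.1, 0.3]
grip_width: 0.0114
finger_force: 25.0
```

View pics/s3.png

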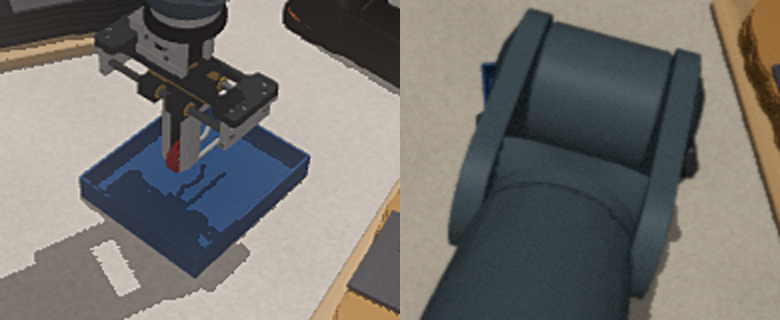

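The clip is over the tray with its loop at (175,155) in the left half, and the shadows of its legs fall well inside the walls. Lowering gently.

```bash
python3 -m creep '[[[0,0,-0.06,0,0,0,0],[0,0,-0.11,0,0,0,0],[0,0,-0.15,0,0,0,0],[0,0,-0.18,0,0,0,0],[0,0,-0.2,0,0,0,0],[0,0,-0.215,0,0,0,0],[0,0,-0.215,0,0,0,0],[0,0,-0.215,0,0,0,0]]]' 25
```

```text
clock: 7.8
eef_pos: [0.4941, -0.0326, 0.1126]
ee_rot: [0.999, 0.039, 0.0, 0.0]
ft_force: [-0.2, -1.0, -0.3]
grip_width: 0.0118
finger_force: 25.0
```

```bash
python3 -m creep '[[[0,0,-0.008,0,0,0,0],[0,0,-0.012,0,0,0,0],[0,0,-0.012,0,0,0,0],[0,0,-0.012,0,0,0,40],[0,0,-0.012,0,0,0,40],[0,0,-0.012,0,0,0,40],[0,0,-0.012,0,0,0,40],[0,0,-0.012,0,0,0,40]]]' 25
python3 -m creep '[[[0,0,0.1,0,0,0,40],[0,0,0.2,0,0,0,40],[0,0,0.35,0,0,0,40],[0,0,0.5,0,0,0,40],[-0.1,0.3,0.6,0,0,0,40],[-0.2,0.6,0.6,0,0,0,40],[-0.3,0.9,0.6,0,0,0,40],[-0.3,1,0.6,0,0,0,40],[-0.3,1,0.6,0,0,0,40],[-0.3,1,0.6,0,0,0,40]]]'
python3 - <<'E'
from h import *
s=get_image('side');t=get_image('top');save('s4',np.hstack([cv2.resize(x,None,fx=2,fy=2,interpolation=cv2.INTER_CUBIC) for x in(s[130:290,200:400],t[130:290,210:400])]))
E
```

```text
clock: 8.47
eef_pos: [0.494, -0.0326, 0.1095]
ee_rot: [0.999, 0.039, 0.0, 0.0]
ft_force: [0.7, 0.4, -0.4]
grip_width: 0.0374
finger_force: 0.0
clock: 9.3
eef_pos: [0.4214, 0.2062, 0.2593]
ee_rot: [0.999, 0.039, 0.0, -0.0]
ft_force: [1.1, -0.1, -0.1]
grip_width: 0.0378
finger_force: 0.0
```

View pics/s4.png

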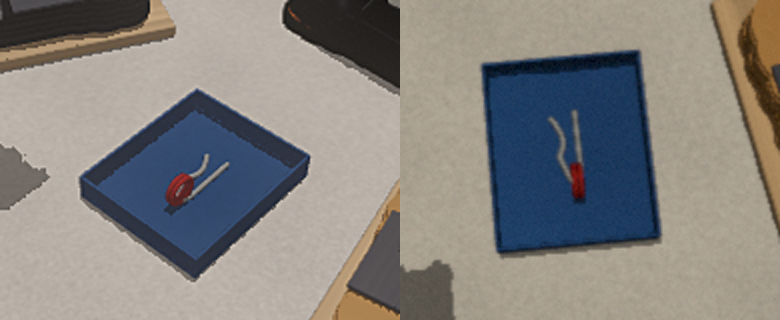

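The clip lies flat in the middle of the tray, its loop at (578,180) in the right half of the picture. The gripper is clear of everything.

```bash
python3 -c "
from workcell import *
print(finish_job())"
```

```text
the job is handed in; nothing more can be done
None
```

I pulled the tan stack's clip out of its pin and laid it flat inside the blue tray, never went near the black stack's clip, and handed the job in at about 9.4 s; no verdict came back.

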